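# Stand up a lying gas cylinder in its bench stand and bar it in

### The job

Slide the lying gas cylinder along the bench, foot first, into its stand until its foot butts squarely against the back plate; then, keeping its foot down on the bench (do not pick the cylinder up), raise the capped end until the cylinder stands upright between the cheeks. Finally slide the stand's retaining bar across in front of it until the bar is fully home, let go, and leave the other things on the bench where they are.

Things in the scene. Friction and masses are not known exactly. Their poses are not given: they have to be found in the camera images.
- cyl_center (a point): Middle of the loose gas cylinder (185 mm long, about 0.75 kg, can roll): steel body 54 mm in diameter for 130 mm from the flat foot, a rounded shoulder, then a dark cap 36 mm in diameter over the last 45 mm. On the axis, 92.5 mm from either end; x runs from foot to cap. It starts lying on the bench (axis 27 mm up) in front of the stand, foot towards it.
- cyl_cap (a point): On the cylinder's axis in the cap, 162.5 mm from the foot and 22.5 mm from the cap's end (same axes as cyl_center). A good place to grip across the cylinder; in a light grip (about 12 N) the cap can pivot between the finger pads as it is raised.
- cyl_foot (a point): Centre of the cylinder's flat foot face (same axes as cyl_center).
- stop (a point): Fixed stand: point on the bench at the front face of its back plate (126 mm wide, 110 high), mid-channel. z up, x into the plate; open towards -x. Cheeks 35 mm high at y = -55 to -35 and 35 to 55 mm, from the plate to x = -80 mm, leave a channel 70 mm wide with no floor plate; their front ends (x = -82 to -56 mm) rise as posts to 97 mm.
- bar_handle (a point): On the axis of the retaining bar's upright round handle (16 mm in diameter, 70 mm tall, top 166 mm above the bench), 150 mm above the bench; axes as stop. The bar (14 mm square, 140 long, middle 90 mm up, along y at x = -69 mm of stop) slides in the posts; its free end is 90 mm from the handle on the -y side. Handle at y = 42 mm of stop when home, 142 mm fully open.
- bar (a joint): Position of the retaining bar in m: 0 = fully home across the front of the channel, 0.1 = fully open, sliding along +y of stop. It stays where it is left (sliding friction about 1.5 N).
- seat (a point): Point on the bench in the stand's channel where the foot centre of the upright cylinder belongs, 27 mm in front of the back plate (same axes as stop). As the butted cylinder is raised, its upper foot edge slides down the plate and its lower edge slides back along the bench by up to 54 mm, so it ends with its side against the plate.
Mind the look-alikes: they are no part of the job. There is more than one size of the part that bears stop; the job needs the middle-sized.

How it is judged:
On the way, in this order (a step that is already met when the one before it is completed fails the run):
1. the cylinder, still lying, is butted foot first against the back plate between the cheeks (x of cyl_foot in the frame of stop above -0.012 m and y of cyl_foot in the frame of stop between -0.014 and 0.014 m and angle between cyl_center's own x axis and vertical above 1.3 rad), for 0.1 s.
2. the cylinder stands upright in the stand with the bar still open (angle between cyl_center's own x axis and vertical below 0.07 rad and x of cyl_foot in the frame of stop above -0.045 m and height (world z) of cyl_foot below 0.008 m and value of joint bar above 0.06 m), for 0.2 s.
At the end, for the whole second after the job is handed in: The cylinder stands upright on the bench (within 4 degrees) in the stand's channel, foot centre 15 to 45 mm in front of the back plate and within 14 mm of the channel's middle, and the retaining bar is within 8 mm of fully home (angle between cyl_center's own x axis and vertical below 0.07 rad and x of cyl_foot in the frame of stop between -0.045 and -0.015 m and y of cyl_foot in the frame of stop between -0.014 and 0.014 m and height (world z) of cyl_foot below 0.006 m and value of joint bar below 0.008 m); the robot touches nothing.
It fails at once if the cylinder's foot is lifted clear of the bench (height (world z) of cyl_foot above 0.055 m).
It fails at once if a bystander (bottle, mortar, spanner, jar) is disturbed (distance of any of bottle, mortar, spanner, jar from where it was at the start of the episode above 0.03 m).
It also fails if it takes over 64 s, if anything falls off the work surface, if the arm or the gripper's body presses on something with over 40 N, if the wrist force passes 120 N, or if a joint passes its speed limit or range.

### The arm

A 6-joint arm with a two-finger parallel gripper is mounted at the origin on the work surface. World frame = base frame: x ahead of the robot, y to its left, z up, the work surface at z = 0. Lengths are in m, angles in rad, forces in N, time in s.
With the tool pointing down it reaches from about 0.325 to 1 m from the base axis. Payload 5.1 kg.
Tool frame: the origin (TCP) lies midway between the tips of the shut fingers; the grasp point (between the pads) lies 19 mm behind it; z points along the fingers, y is the line along which they close (so a half turn about z gives the same grasp; the last joint's range is limited). The gripper opens to 85 mm and grips with 20 to 120 N. Pads are 22 mm wide; open, the fingers measure 114 mm over their backs; the gripper's body (76 mm by 85 mm) begins 54 mm behind the grasp point. The pads swing forward as they close: fully open they stand 13 mm farther back than shut.
Start: joints at [-1.229, 0.124, 1.65, -0, 1.367, -0.083], TCP at [0.268, -0.592, 0.202] pointing down, gripper open.
Joint ranges: [-2.61, 2.61], [-1.02, 2.33], [0.03, 2.71], [-1.35, 4.49], [0.32, 2.68], [-2.91, 2.91]. Speed limits (rad/s): [2.57, 2.57, 3.14, 3.14, 3.14, 3.14].

### API

Orientations are given as a unit quaternion [w, x, y, z].
In Python, from workcell import state, snapshot, calibration, sign_off gives the robot as it stands.
- The arm moves only by the tool arm_command, never from a script. Its argument "deltas" is a list that holds one entry, the list of rows, each a list of 7 numbers: the shift along the tool's x, y, z each as a share of 0.75 m, from -1 to 1, then the turn, a rotation vector about the tool's x, y, z each as a share of 180 degrees, from -1 to 1, then the opening, from 0 (shut) to 1 (fully open). A call has 1 to 12 rows; each row shifts and turns the commanded pose from where the row before left it, along the tool's axes as they then stand; what a row does not reach is not made up. A row lasts 1/12 s, in which the tool goes at most 41.7 mm and 7.16 degrees, less where a joint would pass 70% of its speed; a pose out of reach is approached as far as the arm can. A call with a number of a shift or a turn outside -1 to 1 is refused whole. A call with a gripper value outside its range is refused whole. The fingers move at their own pace and stop on an object; "newtons" is the grip in N (left out, the last holds). Time passes only in rows, so rows that do not move let the fingers close. It gives the time, the measured TCP pose, the force, the opening and the grip force at its end, in the units of the state.
- state(): the state, without advancing time (a new reading comes with each control period).
- snapshot(name): name is "scene" or "top"; returns (picture, depth): 480x640x3 uint8, red, green, blue; 480x640 float32, m along the optical axis (not along the pixel's ray), 0 where there is no reading.
- calibration(name): a dict with "fx", "fy", "cx", "cy" (pixels), "T" (4x4, takes a point from camera to world coordinates). Camera axes: x right, y down, z forward; pixel columns grow to the right and rows downward; lengths in m; the calibration is good to about 2 mm. A picture is of the moment at which its call begins. calibration takes no time and is no camera call.
- sign_off(): hands the job in; it is judged then, once.
The state is a dict: "time": time; "qpos": joint angles; "dq": joint speeds; "effort": joint torques, N m; "tool_pos": TCP position; "eef_rot": TCP orientation; "force": force on the tool from outside, world axes, zero at the start; "wrist_torque": the same for the moment, N m; "opening": opening from 0.0 (shut) to 1.0 (fully open); "grip_force": force on a finger pad.
Only numpy, scipy, OpenCV 4.12 (cv2) and the standard library are available. Lean on these libraries where they do the work, as an engineer would, in place of code of your own. Each camera call takes 0.05 s, during which the arm holds its last target. There are 200 camera calls.

## Working session

There is one attempt and no reset: what is moved stays moved. The work goes in short steps, Python scripts to look and compute and a tool call to move; the robot and the scene stay as the last step left them, time stands still between calls to the robot, and variables do not carry over. Pictures are saved under pics/ and viewed, at most 10 in all, crops included, and the job is handed in when it is done.

Besides the shell and the picture viewer there is one more tool, called by a JSON object that holds its "api" and its "payload". arm_command: Moves the arm, as the interface text tells. Its arguments: {"type":"object","properties":{"deltas":{"type":"array","items":{"type":"array","items":{"type":"array","items":{"type":"number"}}}},"newtons":{"type":"number"}},"required":["deltas"]}

```bash
mkdir -p pics; ls; python3 - <<'E'
from workcell import *
import cv2,numpy as np
for n in("scene","top"):
    p,d=snapshot(n); cv2.imwrite(f"pics/{n}0.png",p[:,:,::-1]); np.save(f"{n}0.npy",d)
    c=calibration(n); print(n,{k:np.round(v,3).tolist() for k,v in c.items()})
print(state())
E
```

```text
pics
scene {'fx': 460.082, 'fy': 460.082, 'cx': 320.448, 'cy': 233.277, 'T': [[0.599, 0.502, -0.624, 1.025], [0.801, -0.362, 0.477, -0.3], [0.014, -0.785, -0.619, 0.567], [0.0, 0.0, 0.0, 1.0]]}
top {'fx': 535.65, 'fy': 535.65, 'cx': 324.665, 'cy': 242.507, 'T': [[0.013, -0.98, 0.199, 0.377], [-1.0, -0.014, -0.0, 0.034], [0.003, -0.198, -0.98, 0.951], [0.0, 0.0, 0.0, 1.0]]}
{'time': 0.1, 'qpos': array([-1.22859286e+00,  1.24444245e-01,  1.65154552e+00,  2.53693377e-05,
        1.36752617e+00, -8.26199450e-02]), 'dq': array([-2.36271499e-05, -1.49604369e-03, -2.28734648e-03,  1.35575907e-03,
        1.96944901e-05,  1.37483728e-03]), 'effort': array([ 1.29996562e-03, -4.24930251e+01, -3.66653252e+01, -6.51689902e-05,
        3.94007642e-03, -4.37610268e-06]), 'tool_pos': array([ 0.26766458, -0.59165282,  0.20076842]), 'eef_rot': array([-9.55156279e-04,  9.77525417e-01,  2.10815404e-01, -1.12145872e-04]), 'force': array([-0.36359334,  1.15027458, -0.44173005]), 'wrist_torque': array([ 0.00540247, -0.00600795, -0.01154572]), 'grip_force': 0.0, 'opening': 1.0009649110315926}
```

View pics/scene0.png

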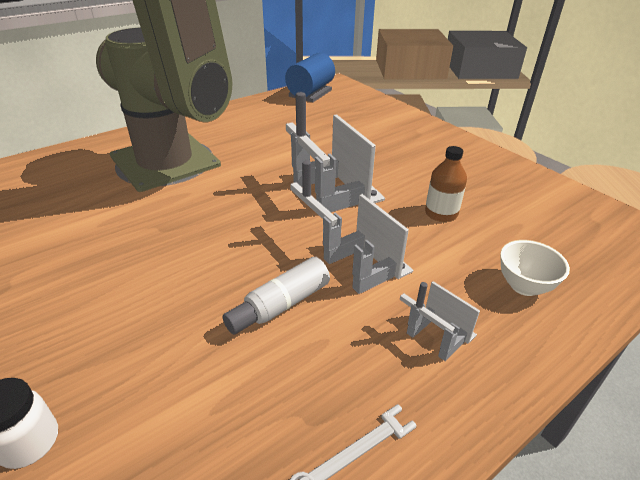

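View pics/top0.png

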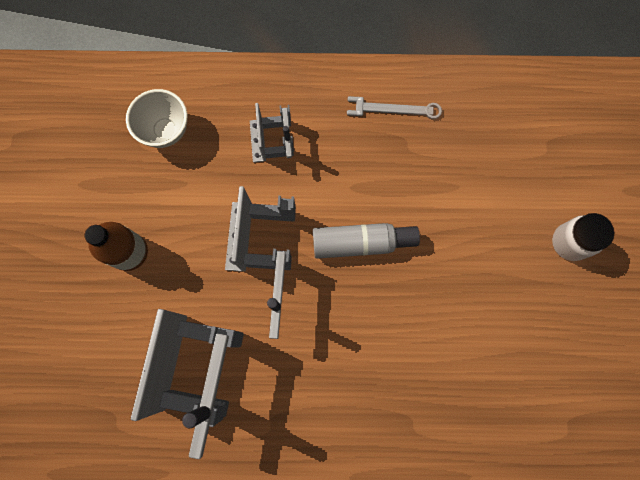

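Scene picture: three stands: large (scene 330,160; top 185,365), middle (scene 365,240; top 260,235) and small (scene 440,320; top 270,135). The cylinder is the only one on the bench (top 365,240, cap at 407,237, foot at 315,242), and a blue drum is in the background. I choose the middle stand; its bar is open, with the handle at top 273,303.

```bash
cat > h.py <<'E'
from workcell import *
import cv2,numpy as np
def cloud(n,d):
    c=calibration(n); v,u=np.mgrid[:480,:640]
    P=np.stack([(u-c["cx"])/c["fx"]*d,(v-c["cy"])/c["fy"]*d,d],-1)
    W=P@c["T"][:3,:3].T+c["T"][:3,3]; W[d<=0]=np.nan; return W
def proj(n,X):
    c=calibration(n); p=(np.asarray(X)-c["T"][:3,3])@c["T"][:3,:3]
    return p[...,:2]/p[...,2:]*[c["fx"],c["fy"]]+[c["cx"],c["cy"]]
E
python3 - <<'E'
from h import *
W=cloud("top",np.load("top0.npy")); I=cv2.imread("pics/top0.png")
print("bench z",np.nanmedian(W[300:340,450:550,2]))
# cylinder
R=W[215:265,305:425].reshape(-1,3); R=R[(R[:,2]>.012)&(R[:,2]<.08)]
m=R[:,:2].mean(0); r=cv2.minAreaRect(R[:,:2].astype(np.float32)); print("cyl rect",r,"zmax",np.percentile(R[:,2],99))
print(cv2.boxPoints(r))
for lo,hi in((-9,9),):
  top=R[R[:,2]>.049]; print("ridge line",cv2.fitLine(top[:,:2].astype(np.float32),cv2.DIST_HUBER,0,.01,.01).ravel())
# stand
R=W[175:345,220:300].reshape(-1,3); R=R[(R[:,2]>.01)&(R[:,2]<.18)]
for lo,hi in((.02,.032),(.032,.038),(.04,.08),(.085,.092),(.093,.1),(.105,.115),(.12,.15),(.155,.17)):
  S=R[(R[:,2]>lo)&(R[:,2]<hi)]
  if len(S)>8: print(lo,hi,len(S),cv2.boxPoints(cv2.minAreaRect(S[:,:2].astype(np.float32))).round(3).tolist(),S.mean(0).round(3))
Ws=cloud("scene",np.load("scene0.npy"));R=Ws[185:300,285:420].reshape(-1,3); R=R[(R[:,2]>.01)&(R[:,2]<.18)&(R[:,0]>.2)]
for lo,hi in((.033,.037),(.04,.1),(.095,.1),(.107,.113),(.12,.15),(.155,.17)):
  S=R[(R[:,2]>lo)&(R[:,2]<hi)]
  if len(S)>8: print("s",lo,hi,len(S),cv2.boxPoints(cv2.minAreaRect(S[:,:2].astype(np.float32))).round(3).tolist(),S.mean(0).round(3))
cv2.imwrite("pics/crop.png",cv2.resize(I[170:350,215:435],None,fx=3.3,fy=3.3,interpolation=cv2.INTER_CUBIC))
E
```

```text
bench z -0.0003099889037702086
cyl rect ((0.5704049468040466, -0.03806748986244202), (0.05435121804475784, 0.18473699688911438), 4.55935001373291) zmax 0.055472367704267465
[[ 0.53597283  0.05184848]
 [ 0.55065787 -0.13230394]
 [ 0.60483706 -0.12798345]
 [ 0.590152    0.05616896]]
ridge line [ 0.08984707 -0.9959556   0.56806237 -0.01451405]
0.02 0.032 233 [[0.3790000081062317, 0.11100000143051147], [0.6290000081062317, 0.08399999886751175], [0.6370000243186951, 0.1679999977350235], [0.3880000114440918, 0.19499999284744263]] [0.572 0.147 0.027]
0.032 0.038 648 [[0.5059999823570251, 0.09399999678134918], [0.6259999871253967, 0.0820000022649765], [0.6349999904632568, 0.16899999976158142], [0.5149999856948853, 0.1809999942779541]] [0.574 0.146 0.034]
0.04 0.08 514 [[0.3790000081062317, 0.10700000077486038], [0.6309999823570251, 0.0820000022649765], [0.6399999856948853, 0.16899999976158142], [0.3880000114440918, 0.1940000057220459]] [0.563 0.147 0.062]
0.085 0.092 143 [[0.38100001215934753, 0.10499999672174454], [0.6309999823570251, 0.08299999684095383], [0.6389999985694885, 0.16799999773
[... 1223 characters left out ...]
 0.09799999743700027], [0.44999998807907104, 0.3160000145435333]] [0.553 0.115 0.067]
s 0.095 0.1 553 [[0.4000000059604645, 0.08900000154972076], [0.7419999837875366, 0.08399999886751175], [0.7429999709129333, 0.17299999296665192], [0.4009999930858612, 0.17800000309944153]] [0.525 0.12  0.097]
s 0.107 0.113 285 [[0.42899999022483826, 0.1509999930858612], [0.44600000977516174, 0.10100000351667404], [0.6430000066757202, 0.16899999976158142], [0.625, 0.2199999988079071]] [0.572 0.168 0.11 ]
s 0.12 0.15 13 [[0.4449999928474426, 0.10300000011920929], [0.44999998807907104, 0.0989999994635582], [0.4569999873638153, 0.10999999940395355], [0.4519999921321869, 0.11299999803304672]] [0.451 0.106 0.122]
```

View pics/crop.png

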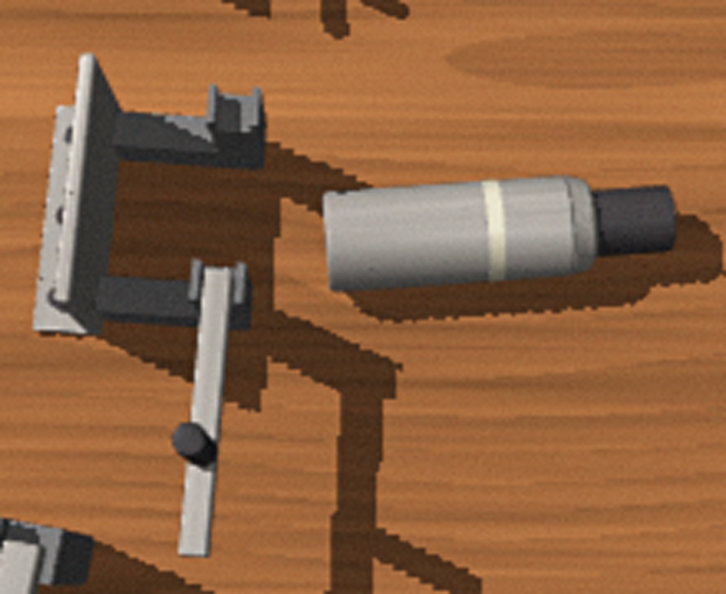

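The crop shows the middle stand with posts at crop (238,120) and (220,285), plate top along (88,60)-(65,300), and handle top at (190,440). The cylinder's foot is at (328,240) and its cap at (635,220). It confirms the choice: bar open, channel facing the foot.

```bash
python3 - <<'E'
from h import *
W=cloud("top",np.load("top0.npy"))
R=W[175:345,220:300].reshape(-1,3)
def sel(z0,z1,x0,x1,y0,y1): return R[(R[:,2]>z0)&(R[:,2]<z1)&(R[:,0]>x0)&(R[:,0]<x1)&(R[:,1]>y0)&(R[:,1]<y1)]
def line(S,n):
    l=cv2.fitLine(S[:,:2].astype(np.float32),cv2.DIST_HUBER,0,.01,.01).ravel(); print(n,len(S),l.round(4),"ang",np.degrees(np.arctan2(l[1],l[0])), S.min(0).round(3),S.max(0).round(3))
line(sel(.092,.1,.38,.49,.08,.13),"bar")
line(sel(.106,.113,.5,.66,.15,.19),"platetop")
line(sel(.05,.1,.5,.65,.14,.18),"plateface")
for n,a in(("post+x",(.092,.1,.58,.68,.07,.13)),("post-x",(.092,.1,.49,.56,.07,.13)),("cheek+",(.03,.038,.58,.68,.08,.15)),("cheek-",(.03,.038,.49,.57,.08,.15))):
    S=sel(*a); print(n,len(S),S.min(0).round(3),S.max(0).round(3),S.mean(0).round(3))
S=sel(.158,.172,.4,.5,.08,.14); print(S.mean(0),len(S),S.min(0),S.max(0))
E
```

```text
bar 437 [ 0.9979 -0.0647  0.4411  0.1102] ang -3.710516 [0.396 0.101 0.092] [0.489 0.12  0.1  ]
platetop 370 [ 0.9983 -0.0579  0.5764  0.1754] ang -3.319515 [0.515 0.168 0.106] [0.64  0.183 0.112]
plateface 381 [ 0.9982 -0.0594  0.5907  0.1709] ang -3.403113 [0.514 0.168 0.05 ] [0.64  0.179 0.1  ]
post+x 66 [0.608 0.087 0.093] [0.63  0.113 0.1  ] [0.619 0.1   0.096]
post-x 297 [0.49  0.093 0.092] [0.538 0.119 0.1  ] [0.516 0.106 0.096]
cheek+ 225 [0.608 0.087 0.03 ] [0.631 0.149 0.038] [0.619 0.131 0.034]
cheek- 183 [0.518 0.093 0.03 ] [0.541 0.149 0.038] [0.529 0.135 0.034]
[0.44493119 0.10980783 0.16452428] 94 [0.43757665 0.102523   0.15845602] [0.45208383 0.11712802 0.16989229]
```

```bash
cat >> h.py <<'E'
from scipy.spatial.transform import Rotation as Ro
def to(p,yaw=None,pitch=0):
    """shares needed from the present pose to TCP p, tool x heading yaw (deg), tool down"""
    s=state(); w,x,y,z=s["eef_rot"]; R=Ro.from_quat([x,y,z,w])
    d=R.inv().apply(np.array(p)-s["tool_pos"]); a=np.radians(yaw)
    T=Ro.from_matrix(np.array([[np.cos(a),np.sin(a),0],[np.sin(a),-np.cos(a),0],[0,0,-1]]))
    print("t",round(s["time"],2),"pos",s["tool_pos"].round(4),"shift share",(d/.75).round(4),"turn share",((R.inv()*T).as_rotvec()/np.pi).round(4),"F",s["force"].round(1),"open",round(s["opening"],3),"q",s["qpos"].round(2))
E
python3 - <<'E'
from h import *
W=cloud("top",np.load("top0.npy"))
for n,(a,b,c,d) in {"large":(300,470,120,250),"jar":(200,290,530,630)}.items():
    S=W[a:b,c:d].reshape(-1,3);S=S[S[:,2]>.02];print(n,S.min(0).round(3),S.max(0).round(3))
    for z in(.1,.14,.17,.2):
        T=S[S[:,2]>z]
        if len(T)>5: print(z,np.percentile(T,2,axis=0).round(3),np.percentile(T,98,axis=0).round(3))
to((.5766,-.108,.16),94.8)
E
```

```text
large [0.221 0.171 0.02 ] [0.436 0.311 0.218]
0.1 [0.23  0.176 0.103] [0.427 0.304 0.215]
0.14 [0.278 0.199 0.14 ] [0.429 0.307 0.216]
0.17 [0.277 0.199 0.172] [0.295 0.217 0.217]
0.2 [0.277 0.199 0.203] [0.295 0.218 0.217]
jar [ 0.541 -0.442  0.02 ] [ 0.612 -0.375  0.094]
t 0.1 pos [ 0.2677 -0.5917  0.2008] shift share [ 0.6411 -0.4177  0.0553] turn share [-0.0005 -0.0004 -0.3914] F [-0.4  1.2 -0.4] open 1.001 q [-1.23  0.12  1.65  0.    1.37 -0.08]
```

{"api": "arm_command", "payload": {"deltas": [[[0, 0, 0, 0, 0, -0.0392, 1], [0, 0, 0, 0, 0, -0.0392, 1], [0, 0, 0, 0, 0, -0.0392, 1], [0, 0, 0, 0, 0, -0.0392, 1], [0, 0, 0, 0, 0, -0.0392, 1], [0, 0, 0, 0, 0, -0.0392, 1], [0, 0, 0, 0, 0, -0.0392, 1], [0, 0, 0, 0, 0, -0.0392, 1], [0, 0, 0, 0, 0, -0.0392, 1], [0, 0, 0, 0, 0, -0.0392, 1]]]}}

```text
time: 0.93
tool_pos: [0.2677, -0.5918, 0.2011]
eef_rot: [-0.001, 0.674, 0.739, 0.0]
force: [-0.3, 0.3, 0.4]
opening: 1.001
grip_force: 0.0
```

```bash
python3 -c "
from h import *
to((.5766,-.108,.16),94.8)"
```

```text
t 0.93 pos [ 0.2677 -0.5918  0.2011] shift share [0.6047 0.4692 0.0554] turn share [-0.0001 -0.0004  0.0025] F [-0.3  0.3  0.4] open 1.001 q [-1.23  0.12  1.65 -0.    1.37 -1.32]
```

{"api": "arm_command", "payload": {"deltas": [[[0.0336, 0.0261, 0.003, 0, 0, 0, 1], [0.0336, 0.0261, 0.003, 0, 0, 0, 1], [0.0336, 0.0261, 0.003, 0, 0, 0, 1], [0.0336, 0.0261, 0.003, 0, 0, 0, 1], [0.0336, 0.0261, 0.003, 0, 0, 0, 1], [0.0336, 0.0261, 0.003, 0, 0, 0, 1], [0.0336, 0.0261, 0.003, 0, 0, 0, 1], [0.0336, 0.0261, 0.003, 0, 0, 0, 1], [0.0336, 0.0261, 0.003, 0, 0, 0, 1], [0.0336, 0.0261, 0.003, 0, 0, 0, 1], [0.0336, 0.0261, 0.003, 0, 0, 0, 1], [0.0336, 0.0261, 0.003, 0, 0, 0, 1]]]}}

```text
time: 1.93
tool_pos: [0.4764, -0.2692, 0.1744]
eef_rot: [-0.0, 0.676, 0.737, -0.0]
force: [0.1, -0.9, -0.1]
opening: 0.999
grip_force: 0.0
```

{"api": "arm_command", "payload": {"deltas": [[[0.0336, 0.0261, 0.003, 0, 0, 0, 1], [0.0336, 0.0261, 0.003, 0, 0, 0, 1], [0.0336, 0.0261, 0.003, 0, 0, 0, 1], [0.0336, 0.0261, 0.003, 0, 0, 0, 1], [0.0336, 0.0261, 0.003, 0, 0, 0, 1], [0.0336, 0.0261, 0.003, 0, 0, 0, 1], [0, 0, 0, 0, 0, 0, 1]]]}}

```text
time: 2.52
tool_pos: [0.5816, -0.1059, 0.1603]
eef_rot: [-0.001, 0.675, 0.738, 0.001]
force: [-0.2, -0.4, 0.4]
opening: 0.998
grip_force: 0.0
```

```bash
python3 - <<'E'
from h import *
to((.5766,-.108,.01),94.8)
p,d=snapshot("scene"); W=cloud("scene",d)
R=W[240:345,200:340].reshape(-1,3);R=R[(R[:,2]>.012)&(R[:,2]<.075)]
r=cv2.minAreaRect(R[:,:2].astype(np.float32));print(r,cv2.boxPoints(r).round(3).tolist())
cv2.imwrite("pics/s1.png",p[:,:,::-1])
E
```

```text
t 2.52 pos [ 0.5816 -0.1059  0.1603] shift share [-0.0026 -0.0068  0.2005] turn share [-0.0001 -0.0007  0.002 ] F [-0.2 -0.4  0.4] open 0.998 q [-0.27  0.03  1.83  0.    1.29 -0.36]
((0.5696489810943604, -0.006037712097167969), (0.06309345364570618, 0.2520579397678375), 10.267786026000977) [[0.515999972820282, 0.1120000034570694], [0.5609999895095825, -0.13600000739097595], [0.6230000257492065, -0.12399999797344208], [0.578000009059906, 0.12399999797344208]]
```

View pics/s1.png

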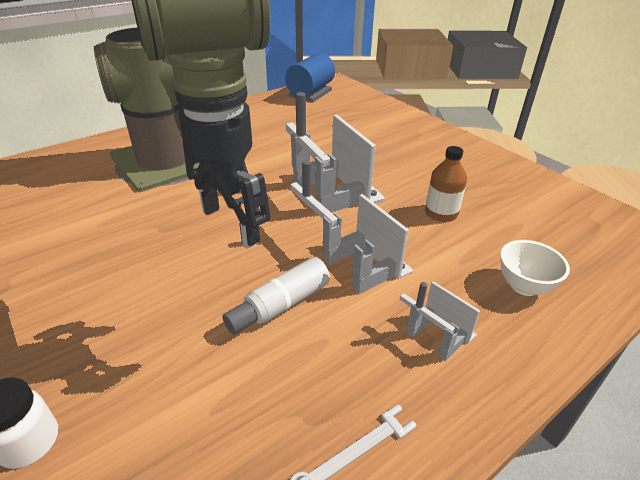

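The gripper hangs at (245,230), above the cap at (240,317); the cylinder has not moved. Now I descend and grip.

{"api": "arm_command", "payload": {"deltas": [[[-0.0026, -0.0068, 0.03, 0, 0, 0, 1], [0, 0, 0.04, 0, 0, 0, 1], [0, 0, 0.04, 0, 0, 0, 1], [0, 0, 0.04, 0, 0, 0, 1], [0, 0, 0.03, 0, 0, 0, 1], [0, 0, 0.02, 0, 0, 0, 1], [0, 0, 0, 0, 0, 0, 1], [0, 0, 0, 0, 0, 0, 1]]]}}

```text
time: 3.23
tool_pos: [0.574, -0.1131, 0.0105]
eef_rot: [-0.001, 0.677, 0.736, -0.001]
force: [1.2, -1.0, 0.5]
opening: 0.993
grip_force: 0.0
```

{"api": "arm_command", "payload": {"deltas": [[[0, 0, 0, 0, 0, 0, 0.5], [0, 0, 0, 0, 0, 0, 0.2], [0, 0, 0, 0, 0, 0, 0], [0, 0, 0, 0, 0, 0, 0], [0, 0, 0, 0, 0, 0, 0], [0, 0, 0, 0, 0, 0, 0], [0, 0, 0, 0, 0, 0, 0], [0, 0, 0, 0, 0, 0, 0]]], "newtons": 50}}

```text
time: 3.9
tool_pos: [0.5778, -0.1131, 0.0144]
eef_rot: [0.002, 0.676, 0.737, 0.001]
force: [-0.0, 0.5, 8.3]
opening: -0.0
grip_force: 4.4
```

```bash
python3 - <<'E'
from h import *
to((.5766,-.108,.01),94.8)
p,d=snapshot("top"); W=cloud("top",d); cv2.imwrite("pics/t2.png",p[:,:,::-1])
R=W[210:265,305:425].reshape(-1,3);R=R[(R[:,2]>.046)&(R[:,2]<.06)&(R[:,1]>-.06)]
print(cv2.fitLine(R[:,:2].astype(np.float32),cv2.DIST_HUBER,0,.01,.01).ravel(),R[:,1].max())
E
```

```text
t 3.9 pos [ 0.5778 -0.1131  0.0144] shift share [ 0.0069 -0.001   0.0059] turn share [0.0016 0.0005 0.0006] F [-0.   0.5  8.3] open -0.0 q [-0.28  0.18  1.93  0.    1.03 -0.37]
[ 0.09383392 -0.9955879   0.5669543  -0.00254735] 0.05401461126056713
```

```bash
python3 - <<'E'
from h import *
p,d=snapshot("scene"); 
cv2.imwrite("pics/s2.png",np.hstack([cv2.resize(p[200:350,180:340,::-1],(400,375)),cv2.resize(cv2.imread("pics/t2.png")[180:300,290:450],(400,300)).copy() if 0 else cv2.resize(cv2.imread("pics/t2.png")[170:320,290:450],(400,375))]))
E
```

```text
(no output)
```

View pics/s2.png

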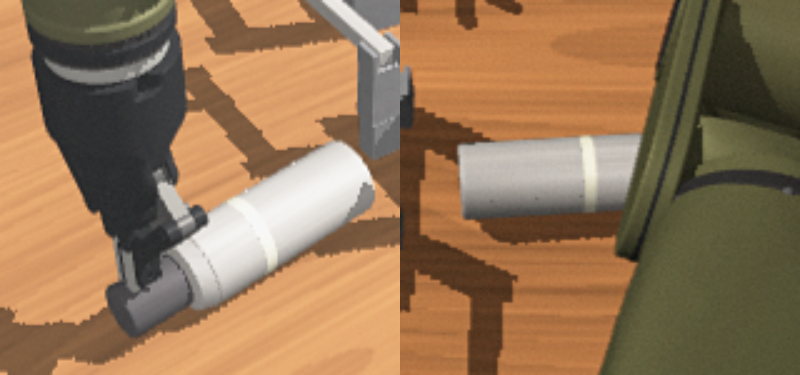

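```bash
python3 - <<'E'
from h import *
s=state(); print(s["opening"],s["grip_force"],s["force"])
p,d=snapshot("scene"); W=cloud("scene",d)
w,x,y,z=s["eef_rot"];R=Ro.from_quat([x,y,z,w])
u0,v0=proj("scene",s["tool_pos"]).round().astype(int); print(u0,v0)
L=R.inv().apply((W-s["tool_pos"]).reshape(-1,3)).reshape(480,640,3)*1000
for v in range(v0-50,v0+25,5):
    print(v,[tuple(L[v,u].round().astype(int)) for u in range(u0-16,u0+21,6)])
cv2.imwrite("pics/s3.png",cv2.resize(p[v0-75:v0+45,u0-80:u0+80,::-1],(800,600),interpolation=cv2.INTER_CUBIC))
E
```

```text
-0.0026270026498908905 4.329296462237835 [-0.60292487  1.46060064  9.19774084]
239 325
275 [(np.int64(-20), np.int64(15), np.int64(-128)), (np.int64(-12), np.int64(17), np.int64(-125)), (np.int64(-12), np.int64(32), np.int64(-135)), (np.int64(-7), np.int64(40), np.int64(-138)), (np.int64(1), np.int64(42), np.int64(-134)), (np.int64(90), np.int64(-91), np.int64(15)), (np.int64(97), np.int64(-83), np.int64(13))]
280 [(np.int64(-17), np.int64(7), np.int64(-112)), (np.int64(-13), np.int64(16), np.int64(-115)), (np.int64(-11), np.int64(30), np.int64(-124)), (np.int64(-9223372036854775808), np.int64(-9223372036854775808), np.int64(-9223372036854775808)), (np.int64(-3), np.int64(47), np.int64(-131)), (np.int64(81), np.int64(-78), np.int64(12)), (np.int64(90), np.int64(-73), np.int64(14))]
285 [(np.int64(-18), np.int64(6), np.int64(-101)), (np.int64(-14), np.int64(15), np.int64(-106)), (np.int64(-4), np.int64(14), np.int64(-99)), (np.int64(5), np.int64(14), np.int64(-93)), (np.int64(-5), np.int64(49), np.int64(-125)), (np.int64(2), np.int64(52), np.int64(-123)), (np.int64(8), np.int64(57), n
[... 3193 characters left out ...]
.int64(14))]
340 [(np.int64(-29), np.int64(-2), np.int64(15)), (np.int64(-22), np.int64(5), np.int64(14)), (np.int64(-16), np.int64(12), np.int64(13)), (np.int64(-9), np.int64(17), np.int64(14)), (np.int64(-2), np.int64(23), np.int64(14)), (np.int64(5), np.int64(28), np.int64(14)), (np.int64(13), np.int64(34), np.int64(15))]
345 [(np.int64(-34), np.int64(6), np.int64(15)), (np.int64(-27), np.int64(12), np.int64(14)), (np.int64(-20), np.int64(17), np.int64(16)), (np.int64(-14), np.int64(25), np.int64(14)), (np.int64(-6), np.int64(29), np.int64(16)), (np.int64(0), np.int64(36), np.int64(14)), (np.int64(7), np.int64(42), np.int64(15))]<stdin>:8: RuntimeWarning: invalid value encountered in cast
```

View pics/s3.png

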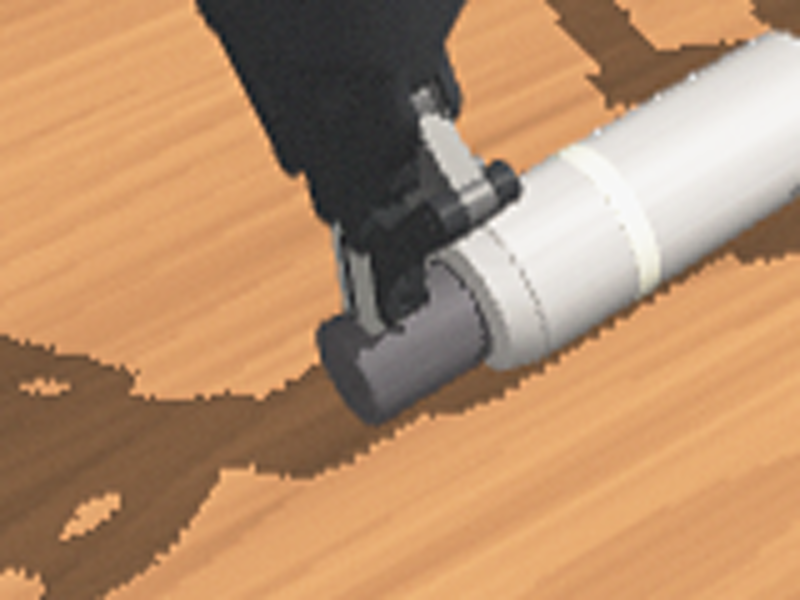

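The fingers are shut on top of the cap (cap top at crop (410,320)), with the cylinder in place. The measured TCP would put the tips inside the cap, so I open, lift and check where the tips really are.

{"api": "arm_command", "payload": {"deltas": [[[0, 0, -0.02, 0, 0, 0, 0], [0, 0, -0.03, 0, 0, 0, 0], [0, 0, -0.03, 0, 0, 0, 0], [0, 0, -0.03, 0, 0, 0, 0], [0, 0, 0, 0, 0, 0, 0]]]}}

```text
time: 4.47
tool_pos: [0.5788, -0.1135, 0.0998]
eef_rot: [0.004, 0.676, 0.737, 0.002]
force: [0.8, -0.8, 1.4]
opening: -0.002
grip_force: 0.0
```

```bash
cat >> h.py <<'E'
def tips(name):
    s=state(); p,d=snapshot("scene"); W=cloud("scene",d)
    w,x,y,z=s["eef_rot"];R=Ro.from_quat([x,y,z,w])
    L=R.inv().apply((W-s["tool_pos"]).reshape(-1,3)); L=L[np.isfinite(L[:,0])]*1000
    L=L[(abs(L[:,0])<20)&(abs(L[:,1])<65)&(L[:,2]>-60)&(L[:,2]<35)]
    print("n",len(L)); 
    for a in range(-60,35,6):
        S=L[(L[:,2]>=a)&(L[:,2]<a+6)]
        if len(S): print(a,len(S),S.min(0).round(),S.max(0).round())
    cv2.imwrite(name,p[:,:,::-1])
E
python3 - <<'E'
from h import *
to((.5766,-.108,.01),94.8); tips("pics/s4.png")
E
```

```text
t 4.47 pos [ 0.5788 -0.1135  0.0998] shift share [ 0.008  -0.0034  0.1197] turn share [0.0028 0.0011 0.0006] F [ 0.8 -0.8  1.4] open -0.002 q [-0.28  0.07  1.88  0.    1.18 -0.37]
n 263
-60 63 [-12.  -6. -60.] [  6.  15. -54.]
-54 63 [-13.  -7. -54.] [  7.  14. -48.]
-48 64 [-12.  -6. -48.] [  6.  14. -42.]
-42 49 [-12.  -7. -42.] [  5.  14. -36.]
-36 22 [-12.  -6. -36.] [  7.   8. -30.]
-30 2 [ -8.   5. -30.] [ -1.   5. -29.]
```

The shut tips are about 30 mm behind the reported TCP (measured in depth and confirmed by the contact on the cap). I will allow for that: reported z = true tip z − 30 mm.

{"api": "arm_command", "payload": {"deltas": [[[0.01, -0.0034, 0, 0, 0, 0, 1], [0, 0, 0, 0, 0, 0, 1], [0, 0, 0, 0, 0, 0, 1], [0, 0, 0, 0, 0, 0, 1], [0, 0, 0.03, 0, 0, 0, 1], [0, 0, 0.04, 0, 0, 0, 1], [0, 0, 0.03, 0, 0, 0, 1], [0, 0, 0.02, 0, 0, 0, 1], [0, 0, 0.02, 0, 0, 0, 1], [0, 0, 0.01, 0, 0, 0, 1], [0, 0, 0.005, 0, 0, 0, 1], [0, 0, 0, 0, 0, 0, 1]]]}}

```text
time: 5.52
tool_pos: [0.5713, -0.1052, -0.0234]
eef_rot: [-0.001, 0.676, 0.737, -0.0]
force: [-1.2, 0.4, -1.2]
opening: 1.0
grip_force: 0.0
```

```bash
python3 - <<'E'
from h import *
to((.5766,-.108,-.02),94.8); tips("pics/s5.png")
E
```

```text
t 5.52 pos [ 0.5713 -0.1052 -0.0234] shift share [-0.0044  0.0066 -0.0045] turn share [-0.0006 -0.0002  0.0005] F [-1.2  0.4 -1.2] open 1.0 q [-0.27  0.22  1.96 -0.    0.97 -0.36]
n 1152
-60 132 [-20. -49. -60.] [ 18.  57. -54.]
-54 90 [-20. -49. -54.] [  9.  55. -48.]
-48 55 [-19. -45. -48.] [ 10.  49. -42.]
-42 4 [-17.  16. -41.] [  2.  17. -39.]
-30 325 [-20. -64. -27.] [ 20.  65. -24.]
-24 546 [-20. -65. -24.] [ 20.  65. -21.]
```

{"api": "arm_command", "payload": {"deltas": [[[0, 0.005, 0, 0, 0, 0, 0.6], [0, 0, 0, 0, 0, 0, 0.3], [0, 0, 0, 0, 0, 0, 0], [0, 0, 0, 0, 0, 0, 0], [0, 0, 0, 0, 0, 0, 0], [0, 0, 0, 0, 0, 0, 0], [0, 0, 0, 0, 0, 0, 0]]], "newtons": 50}}

```text
time: 6.15
tool_pos: [0.5764, -0.1052, -0.0215]
eef_rot: [0.001, 0.676, 0.737, 0.0]
force: [-1.6, 0.3, 5.8]
opening: 0.409
grip_force: 49.4
```

```bash
cat >> h.py <<'E'
def ridge():
    s=state(); p,d=snapshot("scene"); W=cloud("scene",d).reshape(-1,3); W=W[np.isfinite(W[:,0])]
    W=W[(W[:,2]>.046)&(W[:,2]<.062)&(W[:,0]>.5)&(W[:,0]<.65)&(W[:,1]>s["tool_pos"][1]+.04)&(W[:,1]<s["tool_pos"][1]+.19)]
    l=cv2.fitLine(W[:,:2].astype(np.float32),cv2.DIST_HUBER,0,.01,.01).ravel(); l*=1 if l[1]>0 else -1
    print("ridge n",len(W),l.round(4),"heading",np.degrees(np.arctan2(abs(l[1]),l[0]*np.sign(l[1]))).round(2),"foot y",np.percentile(W[:,1],99.5).round(4),"z",W[:,2].max().round(4))
E
python3 - <<'E'
from h import *
to((.5766,-.108,-.02),94.8); ridge()
E
```

```text
t 6.15 pos [ 0.5764 -0.1052 -0.0215] shift share [-0.0038 -0.0001 -0.002 ] turn share [0.0003 0.0001 0.0006] F [-1.6  0.3  5.8] open 0.409 q [-0.27  0.22  1.95 -0.    0.97 -0.36]
ridge n 1178 [-0.0379  0.9993 -0.5731 -0.0042] heading 92.17 foot y 0.0526 z 0.0562
```

{"api": "arm_command", "payload": {"deltas": [[[0, -0.0035, 0, 0, 0, 0.0077, 0], [0, -0.0035, 0, 0, 0, 0.0077, 0], [0, -0.0035, 0, 0, 0, 0.0077, 0], [0, -0.0035, 0, 0, 0, 0.0077, 0], [0, -0.0035, 0, 0, 0, 0.0077, 0], [0, -0.0035, 0, 0, 0, 0.0077, 0], [0, 0, 0, 0, 0, 0, 0], [0, 0, 0, 0, 0, 0, 0]]]}}

```text
time: 6.87
tool_pos: [0.5609, -0.1057, -0.0214]
eef_rot: [0.001, 0.728, 0.685, 0.001]
force: [3.4, 0.2, 5.1]
opening: 0.411
grip_force: 49.7
```

```bash
python3 - <<'E'
from h import *
to((.5677,.0118,-.021),86.5); ridge()
p,d=snapshot("top"); W=cloud("top",d); cv2.imwrite("pics/t3.png",p[:,:,::-1]); W=W.reshape(-1,3)
R=W[(W[:,2]>.047)&(W[:,2]<.06)&(W[:,1]>-.06)&(W[:,1]<.08)&(W[:,0]>.52)&(W[:,0]<.63)]
for a in np.arange(-.06,.08,.02):
    S=R[(R[:,1]>a)&(R[:,1]<a+.02)]
    if len(S):print(a.round(3),len(S),S[:,0].min().round(4),S[:,0].max().round(4),S[:,0].mean().round(4))
print("foot",np.percentile(R[:,1],99.5))
E
```

```text
t 6.87 pos [ 0.5609 -0.1057 -0.0214] shift share [ 0.157  -0.0005 -0.0006] turn share [0.0007 0.0001 0.0001] F [3.4 0.2 5.1] open 0.411 q [-0.28  0.19  1.98  0.    0.96 -0.22]
ridge n 1193 [0.0959 0.9954 0.5747 0.0037] heading 84.5 foot y 0.0516 z 0.0571
-0.06 206 0.5443 0.5813 0.5643
-0.04 221 0.5458 0.5843 0.5651
-0.02 221 0.5455 0.5842 0.5657
0.0 222 0.5487 0.5856 0.5676
0.02 205 0.5514 0.5873 0.5683
0.04 154 0.548 0.587 0.5696
foot 0.053516652830623984
```

{"api": "arm_command", "payload": {"deltas": [[[0.0145, 0, 0, 0, 0, 0, 0], [0.0145, 0, 0, 0, 0, 0, 0], [0.0145, 0, 0, 0, 0, 0, 0], [0.0145, 0, 0, 0, 0, 0, 0], [0.0145, 0, 0, 0, 0, 0, 0], [0.0145, 0, 0, 0, 0, 0, 0], [0.0145, 0, 0, 0, 0, 0, 0], [0.0145, 0, 0, 0, 0, 0, 0], [0.0145, 0, 0, 0, 0, 0, 0], [0.0145, 0, 0, 0, 0, 0, 0]]]}}

```text
time: 7.8
tool_pos: [0.5665, 0.0012, -0.0215]
eef_rot: [0.001, 0.728, 0.686, -0.002]
force: [0.6, -8.4, 7.5]
opening: 0.405
grip_force: 49.9
```

{"api": "arm_command", "payload": {"deltas": [[[0.004, 0, 0, 0, 0, 0, 0], [0.004, 0, 0, 0, 0, 0, 0], [0.004, 0, 0, 0, 0, 0, 0], [0, 0, 0, 0, 0, 0, 0]]]}}

```text
time: 8.13
tool_pos: [0.5669, 0.0105, -0.0215]
eef_rot: [0.001, 0.727, 0.686, -0.001]
force: [-0.5, -5.4, 9.0]
opening: 0.405
grip_force: 50.0
```

```bash
python3 - <<'E'
from h import *
to((.5677,.0118,-.021),86.5)
p,d=snapshot("top"); W=cloud("top",d); cv2.imwrite("pics/t4.png",p[:,:,::-1]); W=W.reshape(-1,3)
R=W[(W[:,2]>.047)&(W[:,2]<.06)&(W[:,1]>.04)&(W[:,1]<.18)&(W[:,0]>.547)&(W[:,0]<.605)]
for a in np.arange(.04,.18,.02):
    S=R[(R[:,1]>a)&(R[:,1]<a+.02)]
    if len(S):print(a.round(3),len(S),S[:,0].min().round(4),S[:,0].max().round(4),S[:,0].mean().round(4))
E
```

```text
t 8.13 pos [ 0.5669  0.0105 -0.0215] shift share [ 0.0017  0.0009 -0.0007] turn share [-0.0002  0.0011  0.0008] F [-0.5 -5.4  9. ] open 0.405 q [-0.07  0.19  1.99 -0.    0.97 -0.01]
0.04 30 0.5746 0.5847 0.5785
0.08 60 0.5528 0.5899 0.5733
0.1 221 0.5526 0.5897 0.5716
0.12 222 0.5536 0.5929 0.5727
0.14 211 0.5555 0.5927 0.5743
0.16 145 0.5472 0.6042 0.5751
```

{"api": "arm_command", "payload": {"deltas": [[[0.002, 0, 0, 0, 0, 0, 0], [0.002, 0, 0, 0, 0, 0, 0], [0, 0, 0, 0, 0, 0, 0]]]}}

```text
time: 8.43
tool_pos: [0.5671, 0.012, -0.0215]
eef_rot: [0.002, 0.727, 0.686, -0.002]
force: [-0.7, -10.7, 9.5]
opening: 0.407
grip_force: 50.0
```

{"api": "arm_command", "payload": {"deltas": [[[0.002, 0, 0, 0, 0, 0, 0], [0.002, 0, 0, 0, 0, 0, 0], [0, 0, 0, 0, 0, 0, 0]]]}}

```text
time: 8.68
tool_pos: [0.5671, 0.0118, -0.0215]
eef_rot: [0.004, 0.727, 0.687, -0.004]
force: [-2.6, -22.4, 9.3]
opening: 0.408
grip_force: 50.0
```

{"api": "arm_command", "payload": {"deltas": [[[-0.002, 0, 0, 0, 0, 0, 0], [0, 0, 0, 0, 0, 0, 0], [0, 0, 0, 0, 0, 0, 0]]], "newtons": 20}}

```text
time: 8.93
tool_pos: [0.5671, 0.0119, -0.0215]
eef_rot: [0.002, 0.727, 0.686, -0.003]
force: [-1.8, -15.7, 8.7]
opening: 0.403
grip_force: 50.0
```

{"api": "arm_command", "payload": {"deltas": [[[-0.0016, 0, -0.0184, 0, 0, 0, 0], [-0.0015, 0, -0.0183, 0, 0, 0, 0], [0.0018, 0, -0.0173, 0, 0, 0, 0], [0.0019, 0, -0.0172, 0, 0, 0, 0], [0.005, 0, -0.0157, 0, 0, 0, 0], [0.0051, 0, -0.0156, 0, 0, 0, 0], [0, 0, 0, 0, 0, 0, 0]]]}}

```text
time: 9.52
tool_pos: [0.5682, 0.0257, 0.0561]
eef_rot: [0.0, 0.728, 0.686, 0.001]
force: [0.9, -1.0, -4.5]
opening: 0.405
grip_force: 48.1
```

```bash
python3 - <<'E'
from h import *
to((.5677,.0118,-.021),86.5)
p,d=snapshot("scene"); cv2.imwrite("pics/s6.png",cv2.resize(p[120:360,180:500,::-1],(800,600)))
E
```

```text
t 9.52 pos [0.5682 0.0257 0.0561] shift share [-0.0185  0.0004  0.1028] turn share [ 0.0004 -0.0002  0.0008] F [ 0.9 -1.  -4.5] open 0.405 q [-0.05  0.08  1.95  0.    1.1   0.01]
```

View pics/s6.png

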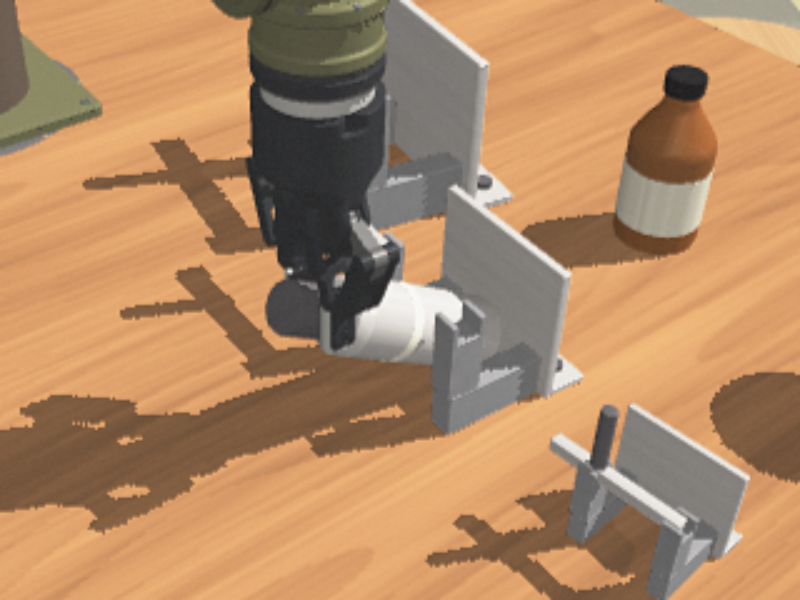

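The cap is up at (300,305) in the crop and the foot is in the channel against the plate at (480,320). The cylinder is pivoting, but I'll measure the tilt.

```bash
cat >> h.py <<'E'
S0=np.array([.5775,.1715]); XS=np.array([.061,.998]); YS=np.array([-.998,.061])
def tilt(lo=-.15,up=.2):
    """light body pixels inside the channel, in stop coords: straightest generator direction in x-z"""
    p,d=snapshot("scene"); W=cloud("scene",d); h=p.astype(int)
    m=np.isfinite(W[...,0])&(h.min(2)>120)&(h.max(2)-h.min(2)<30)
    q=W[m]; x=(q[:,:2]-S0)@XS; y=(q[:,:2]-S0)@YS; k=(x>lo)&(x<-.006)&(abs(y)<.024)&(q[:,2]>.02)&(q[:,2]<up)
    x,y,z=x[k],y[k],q[k,2]; 
    A=np.c_[x,y,z]; k=y<-.0; A=A[k]; c=A.mean(0); u,s,v=np.linalg.svd(A-c,full_matrices=False); v=v[0]*np.sign(v[0,2])
    print("n",len(A),"c",c.round(3),"dir",v.round(3),"elev",np.degrees(np.arctan2(v[2],-v[0])).round(1),"z",A[:,2].min().round(3),A[:,2].max().round(3),"x",A[:,0].min().round(3),A[:,0].max().round(3))
E
python3 -c "
from h import *
tilt()"
```

```text
n 728 c [-0.081 -0.016  0.078] dir [-0.914 -0.052  0.402] elev 23.7 z 0.028 0.106 x -0.145 -0.006
```

{"api": "arm_command", "payload": {"deltas": [[[0, 0, 0, 0, 0, 0, 0.38], [0, 0, 0, 0, 0, 0, 0], [0, 0, 0, 0, 0, 0, 0]]], "newtons": 20}}

```text
time: 9.87
tool_pos: [0.568, 0.0245, 0.0545]
eef_rot: [0.0, 0.728, 0.686, 0.0]
force: [1.3, -2.8, -1.9]
opening: 0.404
grip_force: 48.3
```

```bash
python3 -c "
from h import *
tilt()"
```

```text
n 720 c [-0.082 -0.017  0.078] dir [-0.916 -0.051  0.398] elev 23.5 z 0.021 0.104 x -0.143 -0.006
```

{"api": "arm_command", "payload": {"deltas": [[[0, 0, 0, 0, 0, 0, 0.4], [0, 0, 0, 0, 0, 0, 0.4], [0, 0, 0, 0, 0, 0, 0.4]]], "newtons": 20}}

```text
time: 10.17
tool_pos: [0.568, 0.0246, 0.0545]
eef_rot: [0.0, 0.728, 0.686, 0.0]
force: [0.2, -2.0, -1.6]
opening: 0.406
grip_force: 48.3
```

{"api": "arm_command", "payload": {"deltas": [[[0, 0, 0, 0, 0, 0, 0.42], [0, 0, 0, 0, 0, 0, 0.38], [0, 0, 0, 0, 0, 0, 0.38]]], "newtons": 20}}

```text
time: 10.42
tool_pos: [0.5677, 0.0248, 0.0545]
eef_rot: [-0.0, 0.728, 0.686, -0.0]
force: [0.8, -1.2, -2.7]
opening: 0.416
grip_force: 20.9
```

{"api": "arm_command", "payload": {"deltas": [[[0.0075, 0, -0.0136, 0, 0, 0, 0.38], [0.0085, 0, -0.0135, 0, 0, 0, 0.38], [0.0105, 0, -0.011, 0, 0, 0, 0.38], [0.0115, 0, -0.011, 0, 0, 0, 0.38], [0, 0, 0, 0, 0, 0, 0.38]]], "newtons": 20}}

```text
time: 10.83
tool_pos: [0.5707, 0.0552, 0.0939]
eef_rot: [0.001, 0.727, 0.686, 0.002]
force: [0.9, -1.1, -4.2]
opening: 0.415
grip_force: 21.4
```

```bash
python3 -c "
from h import *
tilt(); to((.5677,.0118,-.021),86.5)"
```

```text
n 663 c [-0.085 -0.018  0.101] dir [-0.72  -0.002  0.694] elev 43.9 z 0.021 0.161 x -0.129 -0.014
t 10.88 pos [0.5706 0.0543 0.0932] shift share [-0.0569 -0.0011  0.1523] turn share [ 0.001  -0.      0.0011] F [ 0.5 -1.1 -1.5] open 0.415 q [ 0.    0.05  1.92 -0.    1.17  0.06]
```

{"api": "arm_command", "payload": {"deltas": [[[0.013, 0, -0.0085, 0, 0, 0, 0.38], [0.0135, 0, -0.0078, 0, 0, 0, 0.38], [0.015, 0, -0.0055, 0, 0, 0, 0.38], [0.016, 0, -0.0046, 0, 0, 0, 0.38], [0, 0, 0, 0, 0, 0, 0.38]]], "newtons": 20}}

```text
time: 11.3
tool_pos: [0.5723, 0.0986, 0.1118]
eef_rot: [-0.0, 0.727, 0.686, 0.001]
force: [-0.2, -0.1, -4.8]
opening: 0.414
grip_force: 23.2
```

```bash
python3 - <<'E'
from h import *
tilt(); to((.5677,.0118,-.021),86.5)
p,d=snapshot("scene"); cv2.imwrite("pics/s7.png",cv2.resize(p[100:340,220:540,::-1],(800,600)))
E
```

```text
n 809 c [-0.07  -0.017  0.109] dir [-0.371 -0.008  0.929] elev 68.2 z 0.022 0.18 x -0.096 -0.017
t 11.35 pos [0.5723 0.0977 0.1116] shift share [-0.1149  0.0004  0.1767] turn share [ 0.0001 -0.0002  0.0011] F [ 0.1  0.8 -3.6] open 0.414 q [0.08 0.05 1.89 0.   1.2  0.13]
```

View pics/s7.png

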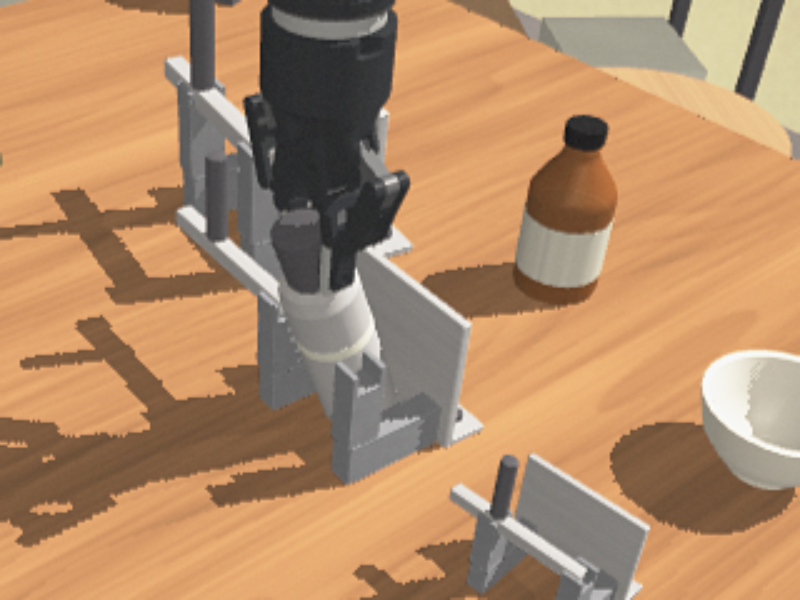

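Tilt is about 68°, with the cap at (297,250) and the foot in the channel. I carry on to upright.

{"api": "arm_command", "payload": {"deltas": [[[0.0172, 0, -0.0025, 0, 0, 0, 0.38], [0.0174, 0, -0.0012, 0, 0, 0, 0.38], [0.0175, 0, 0.0005, 0, 0, 0, 0.38], [0.009, 0, 0.0015, 0, 0, 0, 0.38], [0, 0, 0, 0, 0, 0, 0.38]]], "newtons": 20}}

```text
time: 11.82
tool_pos: [0.5752, 0.1439, 0.1129]
eef_rot: [-0.0, 0.727, 0.686, 0.001]
force: [-0.4, 0.4, -0.1]
opening: 0.414
grip_force: 27.5
```

```bash
python3 - <<'E'
from h import *
tilt(); to((.5677,.0118,-.021),86.5)
E
```

```text
n 870 c [-0.048 -0.016  0.112] dir [ 0.039 -0.048  0.998] elev 92.2 z 0.023 0.187 x -0.062 -0.011
t 11.87 pos [0.5752 0.1434 0.113 ] shift share [-1.759e-01  1.000e-04  1.785e-01] turn share [ 0.0002 -0.0003  0.0009] F [-0.4  0.8 -0.8] open 0.415 q [0.15 0.07 1.86 0.   1.21 0.21]
```

{"api": "arm_command", "payload": {"deltas": [[[0.003, 0, 0.0005, 0, 0, 0, 0.38], [0.003, 0, 0.0005, 0, 0, 0, 0.38], [0, 0, 0, 0, 0, 0, 0.38]]], "newtons": 20}}

```text
time: 12.12
tool_pos: [0.5756, 0.1465, 0.1126]
eef_rot: [0.0, 0.728, 0.686, 0.001]
force: [-1.0, 0.3, 3.3]
opening: 0.41
grip_force: 28.0
```

```bash
cat >> h.py <<'E'
def up():
    p,d=snapshot("scene"); W=cloud("scene",d); h=p.astype(int)
    q=W[np.isfinite(W[...,0])]; x=(q[:,:2]-S0)@XS; y=(q[:,:2]-S0)@YS
    for a,b in((.04,.07),(.07,.1),(.1,.125),(.145,.165),(.165,.18)):
        k=(x>-.1)&(x<-.004)&(abs(y)<.032)&(q[:,2]>a)&(q[:,2]<b)
        if k.sum()<15: print(a,"few"); continue
        A=np.c_[x[k]*2,y[k]*2,-np.ones(k.sum())*-1]; c,*_=np.linalg.lstsq(A,x[k]**2+y[k]**2,rcond=None)
        print(a,k.sum(),"circle",c[:2].round(4),"r",np.sqrt(c[2]+c[0]**2+c[1]**2).round(4),"xmin",np.percentile(x[k],2).round(4))
E
python3 - <<'E'
from h import *
up(); to((.5677,.0118,-.021),86.5)
E
```

```text
0.04 168 circle [-0.0299  0.0007] r 0.0264 xmin -0.0572
0.07 399 circle [-0.0314  0.0009] r 0.0264 xmin -0.0585
0.1 374 circle [-0.0327  0.0009] r 0.0264 xmin -0.0598
0.145 281 circle [-0.0232 -0.0007] r 0.0265 xmin -0.0526
0.165 251 circle [-0.0224  0.0008] r 0.0287 xmin -0.0536
t 12.17 pos [0.5757 0.1464 0.1126] shift share [-1.799e-01 -1.000e-04  1.780e-01] turn share [ 0.0004 -0.0001  0.0004] F [-0.3 -0.5  3.5] open 0.415 q [0.16 0.07 1.86 0.   1.21 0.22]
```

{"api": "arm_command", "payload": {"deltas": [[[0.003, 0, 0, 0, 0, 0, 0.38], [0.003, 0, 0, 0, 0, 0, 0.38], [0.002, 0, 0, 0, 0, 0, 0.38], [0, 0, 0, 0, 0, 0, 0.38]]], "newtons": 20}}

```text
time: 12.5
tool_pos: [0.5757, 0.1525, 0.1116]
eef_rot: [0.0, 0.728, 0.686, 0.0]
force: [1.3, -0.8, 0.5]
opening: 0.416
grip_force: 28.1
```

```bash
python3 - <<'E'
from h import *
up(); to((.5677,.0118,-.021),86.5)
E
```

```text
0.04 173 circle [-0.0277  0.0026] r 0.0277 xmin -0.0553
0.07 405 circle [-0.0285  0.0008] r 0.0263 xmin -0.0555
0.1 387 circle [-0.0289  0.0009] r 0.0263 xmin -0.0559
0.145 300 circle [-0.018  -0.0001] r 0.0267 xmin -0.0476
0.165 248 circle [-0.0183 -0.0004] r 0.0266 xmin -0.0475
t 12.55 pos [0.5757 0.1524 0.1116] shift share [-0.1878  0.0004  0.1768] turn share [ 0.0002 -0.      0.0005] F [ 0.5 -0.5 -0.5] open 0.413 q [ 0.17  0.08  1.86 -0.    1.21  0.23]
```

{"api": "arm_command", "payload": {"deltas": [[[0, 0, 0, 0, 0, 0, 0.45], [0, 0, 0, 0, 0, 0, 0.55], [0, 0, 0, 0, 0, 0, 0.7], [0, 0, 0, 0, 0, 0, 0.8], [0, 0, -0.01, 0, 0, 0, 0.8], [0, 0, -0.03, 0, 0, 0, 0.8], [0, 0, -0.03, 0, 0, 0, 0.8], [0, 0, -0.02, 0, 0, 0, 0.8], [0, 0, -0.02, 0, 0, 0, 0.8], [0, 0, 0, 0, 0, 0, 0.8]]]}}

```text
time: 13.38
tool_pos: [0.5778, 0.1529, 0.1992]
eef_rot: [0.002, 0.728, 0.686, 0.003]
force: [0.4, 0.5, 0.8]
opening: 0.8
grip_force: 0.0
```

```bash
python3 - <<'E'
from h import *
up()
p,d=snapshot("scene"); W=cloud("scene",d); q=W[np.isfinite(W[...,0])]
x=(q[:,:2]-S0)@XS; y=(q[:,:2]-S0)@YS; k=(abs(x+.069)<.015)&(y>.1)&(y<.16)&(q[:,2]>.115)&(q[:,2]<.175)
print("handle",k.sum(),x[k].mean(),y[k].mean(),x[k].min(),x[k].max(),y[k].min(),y[k].max(),q[k,2].max())
h=S0-.0695*XS+.1286*YS; print(h); to((h[0],h[1],.22),86.5); tips("pics/s8.png")
E
```

```text
0.04 181 circle [-0.0272  0.0013] r 0.0266 xmin -0.0547
0.07 405 circle [-0.0275  0.0009] r 0.0263 xmin -0.0543
0.1 385 circle [-0.0275  0.0009] r 0.0263 xmin -0.0543
0.145 223 circle [-0.0276  0.0008] r 0.0172 xmin -0.0452
0.165 184 circle [-0.0279  0.0005] r 0.0168 xmin -0.0455
handle 246 -0.07257208354160803 0.12382191949117727 -0.07862495529440049 -0.06321783007032321 0.11769783937845822 0.13513721913544482 0.16715865215643827
[0.4449177 0.1099836]
t 13.48 pos [0.5759 0.1525 0.195 ] shift share [-0.067  -0.1708 -0.0336] turn share [ 0.0005 -0.0002  0.0005] F [ 0.1  0.1 -1. ] open 0.799 q [0.17 0.01 1.78 0.   1.35 0.23]
n 682
-60 110 [-13. -49. -60.] [ 11.  48. -54.]
-54 102 [-13. -49. -54.] [  9.  49. -48.]
-48 91 [-13. -47. -48.] [  9.  48. -42.]
-42 58 [-12. -42. -42.] [ 10.  41. -37.]
6 177 [-20. -18.   7.] [ 9. 17. 12.]
12 43 [-20.   8.  12.] [ 7. 19. 18.]
18 31 [-20.  10.  18.] [ 2. 18. 24.]
24 40 [-20.  10.  24.] [ 2. 18. 30.]
30 30 [-19.   9.  30.] [ 7. 18. 35.]
```

The cylinder stands free and upright (centre −27.5, +1 mm in the stand, no measurable lean). Next is the bar handle.

{"api": "arm_command", "payload": {"deltas": [[[0, 0, -0.0336, 0, 0, 0, 0.6], [-0.0134, -0.0342, 0, 0, 0, 0, 0.6], [-0.0134, -0.0342, 0, 0, 0, 0, 0.6], [-0.0134, -0.0342, 0, 0, 0, 0, 0.6], [-0.0134, -0.0342, 0, 0, 0, 0, 0.6], [-0.0134, -0.0342, 0, 0, 0, 0, 0.6], [0, 0, 0, 0, 0, 0, 0.6], [0, 0, 0, 0, 0, 0, 0.6]]]}}

```text
time: 14.2
tool_pos: [0.4433, 0.1096, 0.2181]
eef_rot: [-0.0, 0.728, 0.686, -0.0]
force: [0.5, 0.0, 0.7]
opening: 0.599
grip_force: 0.0
```

```bash
python3 - <<'E'
from h import *
to((.445,.110,.105),86.5); tips("pics/s9.png")
I=cv2.imread("pics/s9.png"); cv2.imwrite("pics/s9c.png",cv2.resize(I[30:270,200:520],(800,600)))
E
```

```text
t 14.2 pos [0.4433 0.1096 0.2181] shift share [0.0006 0.0025 0.1507] turn share [-0.0004  0.      0.0004] F [0.5 0.  0.7] open 0.599 q [ 0.12 -0.33  2.04  0.    1.43  0.18]
n 411
-60 105 [-13. -33. -60.] [ 10.  41. -54.]
-54 100 [-13. -33. -54.] [ 10.  40. -48.]
-48 98 [-13. -32. -48.] [  9.  41. -42.]
-42 76 [-13. -34. -42.] [  9.  38. -36.]
-36 32 [-11. -29. -36.] [  9.  34. -33.]
```

View pics/s9c.png

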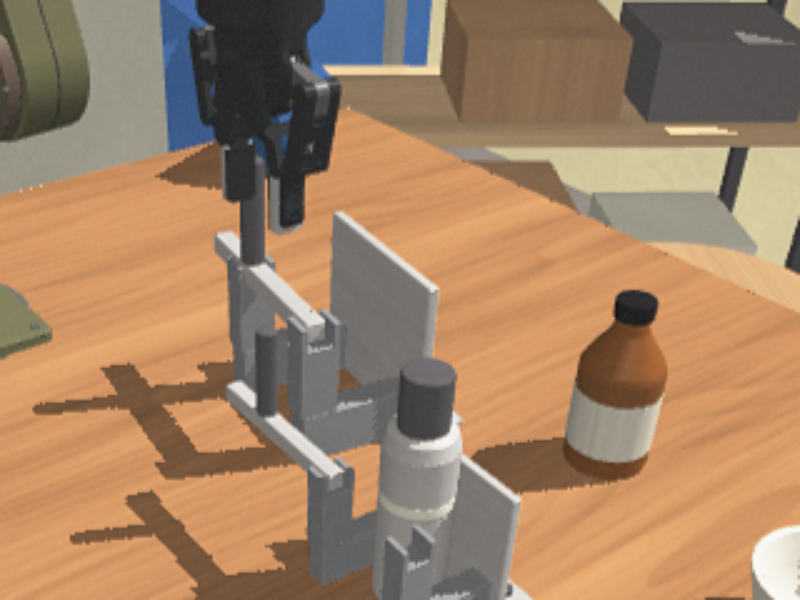

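The gripper is above the middle stand's handle (265,370), and the cylinder stands at (425,480). I descend and grip.

{"api": "arm_command", "payload": {"deltas": [[[0.0006, 0.0025, 0.03, 0, 0, 0, 0.6], [0, 0, 0.035, 0, 0, 0, 0.6], [0, 0, 0.035, 0, 0, 0, 0.6], [0, 0, 0.03, 0, 0, 0, 0.6], [0, 0, 0.02, 0, 0, 0, 0.6], [0, 0, 0, 0, 0, 0, 0.6], [0, 0, 0, 0, 0, 0, 0.3], [0, 0, 0, 0, 0, 0, 0], [0, 0, 0, 0, 0, 0, 0], [0, 0, 0, 0, 0, 0, 0], [0, 0, 0, 0, 0, 0, 0]]], "newtons": 30}}

```text
time: 15.17
tool_pos: [0.4477, 0.1105, 0.1086]
eef_rot: [0.001, 0.728, 0.686, 0.001]
force: [2.5, 0.5, 2.2]
opening: 0.178
grip_force: 29.7
```

{"api": "arm_command", "payload": {"deltas": [[[0, 0.0135, 0, 0, 0, 0, 0], [0, 0.0135, 0, 0, 0, 0, 0], [0, 0.0135, 0, 0, 0, 0, 0], [0, 0.0135, 0, 0, 0, 0, 0], [0, 0.0135, 0, 0, 0, 0, 0], [0, 0.0135, 0, 0, 0, 0, 0], [0, 0.0135, 0, 0, 0, 0, 0], [0, 0.0135, 0, 0, 0, 0, 0], [0, 0, 0, 0, 0, 0, 0]]]}}

```text
time: 15.92
tool_pos: [0.5303, 0.1054, 0.1086]
eef_rot: [0.001, 0.728, 0.686, 0.002]
force: [2.0, 0.6, 5.0]
opening: 0.174
grip_force: 30.3
```

{"api": "arm_command", "payload": {"deltas": [[[0, 0.003, 0, 0, 0, 0, 0], [0, 0.003, 0, 0, 0, 0, 0], [0, 0, 0, 0, 0, 0, 0]]]}}

```text
time: 16.17
tool_pos: [0.5325, 0.1053, 0.1085]
eef_rot: [0.0, 0.728, 0.686, 0.0]
force: [-2.3, 0.8, 8.6]
opening: 0.176
grip_force: 30.5
```

```bash
cat >> h.py <<'E'
def bar():
    p,d=snapshot("scene"); W=cloud("scene",d); q=W[np.isfinite(W[...,0])]
    x=(q[:,:2]-S0)@XS; y=(q[:,:2]-S0)@YS; k=(abs(x+.069)<.006)&(abs(q[:,2]-.096)<.003)&(abs(y)<.16)
    print("bar/post top y",np.percentile(y[k],[0,1,99,100]).round(4)); 
    k=(abs(x+.069)<.014)&(q[:,2]>.108)&(q[:,2]<.128)&(y>.02)&(y<.16); print("handle",k.sum(),x[k].mean().round(4),y[k].min().round(4),y[k].max().round(4))
E
python3 - <<'E'
from h import *
to((.5315,.106,.105),86.5); bar(); up()
E
```

```text
t 16.17 pos [0.5325 0.1053 0.1085] shift share [ 0.0009 -0.0014  0.0047] turn share [ 0.0003 -0.0002  0.0004] F [-2.3  0.8  8.6] open 0.176 q [ 0.1  -0.04  1.98  0.    1.2   0.16]
bar/post top y [-0.0494 -0.049   0.0887  0.0902]
handle 94 -0.0727 0.0322 0.0459
0.04 106 circle [-0.0259  0.0045] r 0.0292 xmin -0.0545
0.07 641 circle [-0.0484 -0.0011] r 0.0277 xmin -0.0769
0.1 392 circle [-0.0275  0.001 ] r 0.0263 xmin -0.0545
0.145 357 circle [-0.0491  0.0101] r 0.0268 xmin -0.0808
0.165 244 circle [-0.045   0.0149] r 0.0294 xmin -0.081
```

{"api": "arm_command", "payload": {"deltas": [[[0, 0.004, 0, 0, 0, 0, 0], [0, 0.002, 0, 0, 0, 0, 0], [0, 0, 0, 0, 0, 0, 0]]]}}

```text
time: 16.52
tool_pos: [0.5322, 0.1052, 0.1084]
eef_rot: [-0.004, 0.728, 0.686, -0.004]
force: [-20.2, 1.5, 18.5]
opening: 0.177
grip_force: 32.4
```

Firm stop reached (20 N with no travel), so the bar is home. I release and withdraw.

{"api": "arm_command", "payload": {"deltas": [[[0, -0.006, 0, 0, 0, 0, 0], [0, 0, 0, 0, 0, 0, 0.3], [0, 0, 0, 0, 0, 0, 0.45], [0, 0, 0, 0, 0, 0, 0.45], [0, 0, -0.01, 0, 0, 0, 0.45], [0, 0, -0.03, 0, 0, 0, 0.45], [0, 0, -0.03, 0, 0, 0, 0.45], [0, 0, -0.03, 0, 0, 0, 0.45], [0, 0, -0.03, 0, 0, 0, 0.45], [0, 0, -0.02, 0, 0, 0, 0.45], [0, 0, 0, 0, 0, 0, 0.45]]]}}

```text
time: 17.43
tool_pos: [0.5341, 0.1052, 0.2243]
eef_rot: [0.002, 0.728, 0.686, 0.003]
force: [0.4, -0.3, 0.9]
opening: 0.447
grip_force: 0.0
```

```bash
python3 - <<'E'
from h import *
bar(); up(); print(state()["tool_pos"],state()["force"])
p,d=snapshot("scene"); cv2.imwrite("pics/s10.png",p[:,:,::-1])
E
```

```text
bar/post top y [-0.0486 -0.0476  0.0902  0.0914]
handle 87 -0.0727 0.0327 0.0457
0.04 107 circle [-0.0275  0.001 ] r 0.0264 xmin -0.0547
0.07 646 circle [-0.0482 -0.0007] r 0.0278 xmin -0.0769
0.1 386 circle [-0.0277  0.0008] r 0.0261 xmin -0.0545
0.145 234 circle [-0.0276  0.0007] r 0.0172 xmin -0.0455
0.165 175 circle [-0.0278  0.0003] r 0.0169 xmin -0.0457
[0.53199563 0.10505567 0.21967668] [-0.46039001  0.48733925  0.17052891]
```

View pics/s10.png

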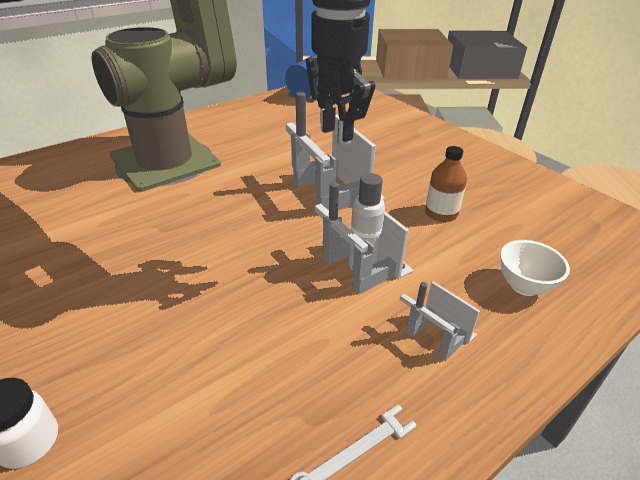

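The cylinder stands upright at (368,215) behind the closed bar (345,230). The gripper is clear at (345,100) and the bystanders are where they were, so I'm handing it in.

```bash
python3 -c "
from workcell import *
print(sign_off())"
```

```text
the job is handed in; nothing more can be done
None
```

The cylinder was butted against the back plate, raised upright in the middle-sized stand and locked in with the bar fully home; the gripper is clear, the bystanders look unmoved, and the job was handed in at about 17.6 s (no verdict was returned).

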